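# Mesh a splined yoke onto a gearbox output shaft and set its fork in line

## Task

Fit the steel driveshaft yoke onto the upright splined shaft of the gearbox housing: set its bore on the shaft and rock it round under light pressure until the teeth mesh, and slide it fully home on the shoulder, never forcing it (keep below about 40 N). Turn it so that it finishes with the two ears of its fork in line with the two lugs of the housing, one ear above each lug, and let go. Leave the sleeve, bearing, nut and spanner lying about where they are.

Things in the scene. Friction and masses are not known exactly. Their poses are not given: they have to be found in the camera images.
- yoke: Loose bare-steel slip yoke, 0.35 to 0.65 kg, 88 mm tall, standing bore down, fork up. Origin: centre of the bore's mouth, at the underside; z up. Hub: tube 52 mm in diameter, z 0 to 44 mm, then a 58 mm disc to z 50. The bore, 44 mm deep, closed on top, has 6 even inner teeth 7.4 mm wide, from 1 mm inside the mouth, the first 30 degrees from +x; 29.5 mm across teeth, 37 mm across grooves.
- stand: Grey gearbox tail housing fixed to the bench: round foot 120 mm in diameter, tapering to 68 mm at its top, 60 mm up. Origin: centre of its underside, on the shaft's axis. Two index lugs (10 mm wide, top at z 59, reaching 56 mm from the axis) stick out along +y and -y. The steel shaft on top turns about z against a steady drag of 0.25 N m. Its tooth angle varies, is not in this pose: feel for it.
- shoulder (a point): Point on the shaft's axis on the upper face of its 50 mm collar, 64 mm above the bench: the yoke's underside rests here when home. Above are 30 mm of spline: 6 even teeth, 7.2 mm wide, 35 mm across teeth, 28 mm across roots. The yoke fits in 6 positions 60 degrees apart, play about 3.5 degrees each way; unmeshed, its underside stops about 29 mm above this point. Axes as stand.
- shaft_tip (a point): Point on the shaft's axis at its upper end, 104 mm above the bench. The top 10 mm are a smooth pilot nose, 26.6 mm in diameter, tapering to 19 mm at the end, that centres the yoke's bore before the teeth touch. Axes as stand.
- sleeve: Bystander: plain steel sleeve standing, 58 mm in diameter, 76 mm tall; origin under its centre.
- bearing: Bystander: ball bearing lying flat, 72 mm in diameter, 17 mm tall; origin under its centre.
- big_nut: Bystander: large hexagon nut lying flat, 29x33x16 mm; origin under its centre.
- spanner: Bystander: combination spanner lying flat, 72x232x10 mm; origin under its centre.
- fork (a point): Grip point on the yoke's axis, midway between its two fork ears, 70 mm above its underside; axes as yoke. The ears stand at +y and -y, each 28 mm wide along x and 12 mm thick, from 50 to 88 mm above the underside, each with a 16 mm eye hole; their flat outer faces are 58 mm apart. Grip across these faces, closing along y, from above.
Things that resemble listed ones, but are neither listed nor needed, are in the scene too. What is shaped like the yoke but green or yellow is not meant.

How it is judged:
By the outcome, as a careful person would: the job done as asked, in the order asked, and still so for the second after the job is handed in, with the robot touching nothing.
It also fails if it takes over 64 s, if anything falls off the work surface, if the arm or the gripper's body presses on something with over 40 N, if the wrist force passes 120 N, or if a joint passes its speed limit or range.

## Robot

A 6-joint arm with a two-finger parallel gripper is mounted at the origin on a cart in front of the work surface, level with it; the furniture and walls round the work are solid. World frame = base frame: x ahead of the robot, y to its left, z up, the work surface at z = 0. Lengths are in m, angles in rad, forces in N, time in s.
With the tool pointing down it reaches from about 0.35 to 0.775 m from the base axis. Payload 7.3 kg.
Tool frame: the origin (TCP) lies at the centre of the arm's flange, where the gripper is bolted on; the fingertips stand 178 mm ahead of it and the grasp point (between the pads) lies 159 mm ahead of it (tip_extent is the distance from the TCP to the fingertips, in m); z points along the fingers, y is the line along which they close (so a half turn about z gives the same grasp; the last joint's range is limited). The gripper opens to 92 mm and grips with 3 to 60 N. Pads are 19 mm wide; open, the fingers measure 130 mm over their backs; the gripper's body (75 mm by 190 mm) begins 47 mm behind the grasp point.
Start: joints at [-1.25, 0.342, 1.524, -0, 1.275, -0.146], TCP at [0.236, -0.469, 0.405] pointing down, gripper open.
Joint ranges: [-2.53, 2.53], [-0.77, 2.02], [0.04, 2.7], [-1, 4.14], [0.28, 2.66], [-3.11, 3.11]. Speed limits (rad/s): [2.57, 2.57, 3.14, 3.14, 3.14, 3.14].

## Interface

Orientations are given as [roll, pitch, yaw] about the fixed x, y, z axes, in that order (R = Rz(yaw) Ry(pitch) Rx(roll)).
In Python, from cell import * gives the robot as it stands.
- The arm moves only by the tool arm_command, never from a script. Its arguments are lists of equal length, an entry for each row: "xyz": the shift along the world's x, y, z in mm, a list of three; "spin": the turn about the world's z in degrees. In form: {"xyz": [[tx, ty, tz], ...], "spin": [spin, ...]}. A call has 1 to 20 rows; each row shifts and turns the commanded pose from where the row before left it; what a row does not reach is not made up. A row lasts 1/10 s, in which the tool goes at most 50 mm and 8.59 degrees, less where a joint would pass 70% of its speed; a pose out of reach is approached as far as the arm can. A call with a gripper value outside its range is refused whole. "jaw" is the opening, from -1 (shut) to 1 (fully open), set as the call begins (left out, the last holds). The fingers move at their own pace and stop on an object; "squeeze" is the grip in N (left out, the last holds). Time passes only in rows, so rows that do not move let the fingers close. It gives the time, the measured TCP pose, the force, the opening and the grip force at its end, in the units of the state.
- observe(): the state, without advancing time (a new reading comes with each control period).
- read_camera(name): name is "scene" or "top"; returns a dict with "img" (400x640x3 uint8, red, green, blue), "depth" (400x640 float32, m along the optical axis (not along the pixel's ray), 0 where there is no reading), "fx", "fy", "cx", "cy" (pixels), "world_from_camera" (4x4, takes a point from camera to world coordinates). Camera axes: x right, y up, looking along -z (the intrinsics and any distortion apply to the point x, -y, -z); pixel columns grow to the right and rows downward; lengths in m; the calibration is good to about 2 mm. A picture is of the moment at which its call begins.
- hand_in(): hands the job in; it is judged then, once.
The state is a dict: "time": time; "qpos": joint angles; "qvel": joint speeds; "joint_efforts": joint torques, N m; "tool_pos": TCP position; "tool_rot": TCP orientation; "contact_force": force on the tool from outside, world axes, zero at the start; "torque": the same for the moment, N m; "opening": finger opening in m; "grip_force": force on a finger pad.
Only numpy, scipy, OpenCV 4.12 (cv2) and the standard library are available. Lean on these libraries where they do the work, as an engineer would, in place of code of your own. Each camera call takes 0.05 s, during which the arm holds its last target. There are 200 camera calls.

## Working session

There is one attempt and no reset: what is moved stays moved. The work goes in short steps, Python scripts to look and compute and a tool call to move; the robot and the scene stay as the last step left them, time stands still between calls to the robot, and variables do not carry over. Pictures are saved under pics/ and viewed, at most 10 in all, crops included, and the job is handed in when it is done.

Besides the shell and the picture viewer there is one more tool, called after "Call:" by a JSON object that holds its "method" and its "body". arm_command: Moves the arm, as the interface text tells. Its arguments: {"type":"object","properties":{"xyz":{"type":"array","items":{"type":"array","items":{"type":"number"}}},"spin":{"type":"array","items":{"type":"number"}},"jaw":{"type":"number"},"squeeze":{"type":"number"}},"required":["xyz","spin"]}

```bash
mkdir -p pics; cat > h.py <<'E'
from cell import *
import numpy as np, cv2
def pts(c):
    d=c["depth"];h,w=d.shape;u,v=np.meshgrid(np.arange(w),np.arange(h))
    P=np.stack([(u-c["cx"])/c["fx"]*d,-(v-c["cy"])/c["fy"]*d,-d,np.ones_like(d)],-1)
    W=P@np.array(c["world_from_camera"]).T
    W=W[...,:3];W[d==0]=np.nan;return W
def ray(c,u,v,z):
    T=np.array(c["world_from_camera"]);r=T[:3,:3]@np.array([(u-c["cx"])/c["fx"],-(v-c["cy"])/c["fy"],-1])
    o=T[:3,3];return o+r*(z-o[2])/r[2]
E
python3 - <<'E'
from h import *
import pickle
for n in("scene","top"):
    c=read_camera(n);pickle.dump(c,open(n+".pkl","wb"))
    cv2.imwrite(f"pics/{n}0.png",c["img"][...,::-1]);print(n,[k for k in c],c["fx"],np.round(c["world_from_camera"],3).tolist())
print(observe())
E
```

```text
scene ['img', 'depth', 'fx', 'fy', 'cx', 'cy', 'world_from_camera'] 365.5031592346626 [[-0.847, 0.329, -0.417, 0.287], [-0.531, -0.49, 0.691, 0.466], [0.023, 0.807, 0.59, 0.606], [0.0, 0.0, 0.0, 1.0]]
top ['img', 'depth', 'fx', 'fy', 'cx', 'cy', 'world_from_camera'] 435.90400647447433 [[-0.003, 0.991, -0.132, 0.511], [-0.998, -0.01, -0.055, -0.18], [-0.055, 0.131, 0.99, 1.194], [0.0, 0.0, 0.0, 1.0]]
{'time': 0.1, 'qpos': array([-1.24999679e+00,  3.42664985e-01,  1.52490971e+00,  2.87327863e-05,
        1.27541214e+00, -1.45955871e-01]), 'qvel': array([-5.58674290e-04, -1.57845794e-03, -3.68688269e-03,  5.01568478e-04,
        9.66919151e-05,  4.99158651e-04]), 'joint_efforts': array([ 1.37298455e-03, -4.32004988e+01, -2.44695514e+01,  7.18829851e-02,
        5.26929356e-02, -3.18034904e-05]), 'tool_pos': array([ 0.23625253, -0.46870923,  0.40411221]), 'tool_rot': array([-3.14021730e+00, -2.29950628e-04,  4.66746868e-01]), 'contact_force': array([0.24053951, 0.10385105, 0.17556003]), 'torque': array([-0.03996791,  0.01416083, -0.07958004]), 'grip_force': 0.0, 'opening': 0.09208199369779256}
```

View pics/scene0.png

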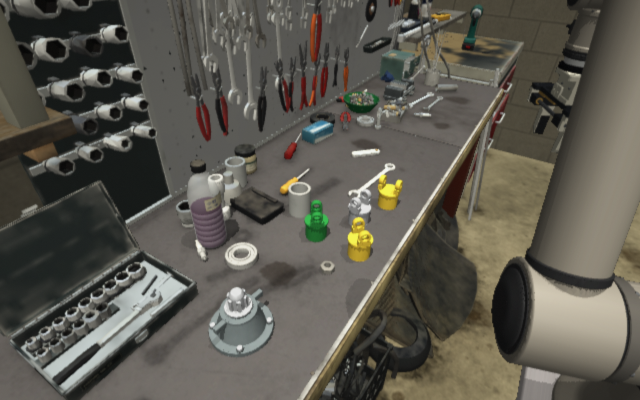

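View pics/top0.png

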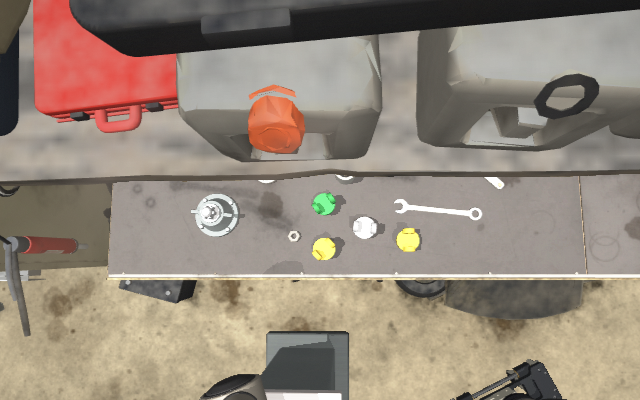

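Scene view: steel yoke at (359,207), green look-alike at (316,220), yellow ones at (360,240) and (389,194), stand at (240,320). Top view: steel yoke (364,228), green (323,204), yellow (324,249) and (408,240), stand (216,214). Only the bare-steel one fits the description. I'll confirm it in a crop and measure.

```bash
python3 - <<'E'
from h import *
import pickle
S=pickle.load(open("scene.pkl","rb"));T=pickle.load(open("top.pkl","rb"))
up=lambda i,k:cv2.resize(i,None,fx=k,fy=k,interpolation=cv2.INTER_CUBIC)
a=up(T["img"][200:256,336:392],5);b=up(T["img"][186:242,188,None].repeat(1,1) if 0 else T["img"][186:242,188:244],5)
c=up(S["img"][177:233,331:387],5);d=up(S["img"][275:365,195:285],280/90)
d=cv2.resize(d,(280,280))
cv2.imwrite("pics/crop.png",np.vstack([np.hstack([a,b]),np.hstack([c,d])])[...,::-1])
for n,c,y,s in(("scene",S,(180,232,335,386),(280,362,200,282)),("top",T,(205,252,340,390),(188,242,188,244))):
    W=pts(c)
    for nm,r in(("yoke",y),("stand",s)):
        P=W[r[0]:r[1],r[2]:r[3]].reshape(-1,3);C=c["img"][r[0]:r[1],r[2]:r[3]].reshape(-1,3).astype(int)
        k=np.isfinite(P[:,0])&(C.max(1)-C.min(1)<60);P=P[k]
        print(n,nm,len(P),"zmax",np.sort(P[:,2])[-5:].round(4), "z floor",np.percentile(P[:,2],5).round(4))
        zs=((.078,.1),(.053,.078),(.04,.053)) if nm=="yoke" else ((.098,.11),(.07,.098),(.06,.068),(.05,.0605),(.01,.03))
        for lo,hi in zs:
            Q=P[(P[:,2]>lo)&(P[:,2]<hi)]
            if len(Q)>4:
                (m,sz,an)=cv2.minAreaRect(Q[:,:2].astype(np.float32)*1000)
                print("  ",lo,hi,len(Q),"mean",Q.mean(0).round(4),"min",Q.min(0).round(3),"max",Q.max(0).round(3),"rect",np.round(m,1),np.round(sz,1),round(an,1))
E
```

```text
scene yoke 2245 zmax [0.089  0.0891 0.0897 0.0897 0.0898] z floor -0.0005
   0.078 0.1 93 mean [ 0.5736 -0.2191  0.0848] min [ 0.55  -0.252  0.078] max [ 0.59  -0.128  0.09 ] rect [ 572.4 -189. ] [ 34.4 126. ] 5.2
   0.053 0.078 194 mean [ 0.5741 -0.218   0.0649] min [ 0.535 -0.253  0.053] max [ 0.593 -0.136  0.078] rect [ 569.1 -192.2] [ 45.2 123.4] 11.9
   0.04 0.053 153 mean [ 0.566  -0.2163  0.0497] min [ 0.548 -0.246  0.04 ] max [ 0.604 -0.193  0.053] rect [ 573.7 -216.4] [56.3 48.5] 20.9
scene stand 6691 zmax [0.1063 0.1063 0.1064 0.1066 0.1072] z floor -0.0006
   0.098 0.11 154 mean [0.6138 0.1834 0.1033] min [0.603 0.169 0.098] max [0.629 0.194 0.107] rect [614.7 182.3] [23.9 23.3] 43.9
   0.07 0.098 281 mean [0.6091 0.1877 0.0847] min [0.593 0.163 0.07 ] max [0.636 0.201 0.098] rect [609.9 184.7] [40.7 36.8] 57.9
   0.06 0.068 387 mean [0.6081 0.1882 0.0621] min [0.582 0.127 0.06 ] max [0.649 0.235 0.068] rect [614.7 182.3] [90.5 64.5] 50.6
   0.05 0.0605 458 mean [0.6051 0.1922 0.0572] min [0.581 0.126 0.05 ] max [0.648 0.237 0.06 ] rect [612.3 183.5] [103.3  62. ] 59.0
   
[... 644 characters left out ...]
1064 0.1066 0.1068 0.1071 0.109 ] z floor -0.0022
   0.098 0.11 83 mean [0.618  0.1814 0.1033] min [0.606 0.169 0.098] max [0.632 0.198 0.109] rect [619.8 180.2] [24.2 28.9] 45.5
   0.07 0.098 100 mean [0.6177 0.1756 0.0842] min [0.598 0.157 0.07 ] max [0.641 0.205 0.098] rect [619.7 181.3] [43.9 42.8] 70.5
   0.06 0.068 236 mean [0.6159 0.1776 0.063 ] min [0.586 0.127 0.06 ] max [0.65  0.236 0.068] rect [617.8 180.1] [88.9 68.1] 46.6
   0.05 0.0605 161 mean [0.6163 0.1751 0.0576] min [0.584 0.127 0.05 ] max [0.65  0.238 0.06 ] rect [618.5 182.4] [69.7 92.7] 30.6
   0.01 0.03 644 mean [0.6153 0.1738 0.0156] min [0.559 0.124 0.01 ] max [0.676 0.242 0.03 ] rect [617.2 182.9] [118.5 116.6] 89.1
```

View pics/crop.png

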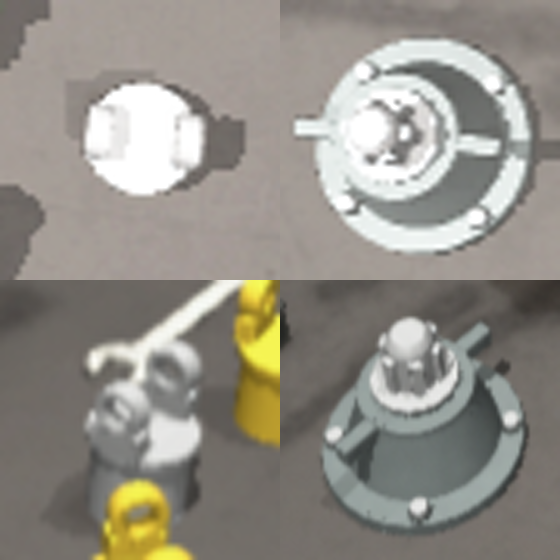

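The crop confirms it: the bare-steel yoke (top (364,228)) has two fork ears and is open to a grasp. The stand has a splined shaft and its two lugs are visible. I'll refine the centres and the two angles.

```bash
python3 - <<'E'
from h import *
import pickle
def deg(v): return np.degrees(np.arctan2(v[1],v[0])).round(2)
for n in("scene","top"):
    c=pickle.load(open(n+".pkl","rb"));W=pts(c).reshape(-1,3)
    C=c["img"].reshape(-1,3).astype(int);W=W[np.isfinite(W[:,0])&(C.max(1)-C.min(1)<60)]
    near=lambda p,r:W[np.hypot(*(W[:,:2]-p).T)<r]
    Y=near((.578,-.221),.036);s=(.617,.182);G=near(s,.07)
    D=Y[(Y[:,2]>.046)&(Y[:,2]<.0545)] ;E=Y[Y[:,2]>.083]
    A=Y[Y[:,2]>.044]
    print(n,"yoke enclosing z>44",np.round(cv2.minEnclosingCircle(A[:,:2].astype(np.float32)*1000)[0],1),round(cv2.minEnclosingCircle(A[:,:2].astype(np.float32)*1000)[1],1))
    e=[E[E[:,1]>-.221],E[E[:,1]<-.221]]
    print(" ears",[x.mean(0).round(4) for x in e],[len(x) for x in e],"ang",deg(e[0].mean(0)-e[1].mean(0)))
    for x in e: print("  ybounds",x.min(0).round(4),x.max(0).round(4))
    F=G[G[:,2]>.004];q=cv2.minEnclosingCircle(F[:,:2].astype(np.float32)*1000);print(" foot",np.round(q[0],1),round(q[1],1))
    q=G[G[:,2]>.0995];print(" tip mean",q.mean(0).round(4),"top",np.median(q[:,2]).round(4),len(q))
    r=np.hypot(*(G[:,:2]-s).T);L=G[(G[:,2]>.054)&(G[:,2]<.0645)&(r>.0365)]
    l=[L[L[:,1]>.182],L[L[:,1]<.182]]
    print(" lugs",[(len(x),x.mean(0).round(4),x[:,1].min().round(3),x[:,1].max().round(3)) for x in l],"ang",deg(l[0].mean(0)-l[1].mean(0)))
    K=G[(G[:,2]>.0605)&(G[:,2]<.068)&(np.hypot(*(G[:,:2]-s).T)<.03)];q=cv2.minEnclosingCircle(K[:,:2].astype(np.float32)*1000);print(" collar",np.round(q[0],1),round(q[1],1))
E
```

```text
scene yoke enclosing z>44 [ 575.3 -222.2] 31.1
 ears [array([ 0.5768, -0.1987,  0.0865]), array([ 0.5719, -0.2442,  0.0866])] [35, 31] ang 83.77
  ybounds [ 0.5673 -0.2071  0.0831] [ 0.5886 -0.1935  0.0898]
  ybounds [ 0.5624 -0.2523  0.0838] [ 0.5823 -0.2381  0.0897]
 foot [615.5 182. ] 60.2
 tip mean [0.6142 0.1831 0.1037] top 0.104 141
 lugs [(75, array([0.6196, 0.2282, 0.0586]), np.float64(0.218), np.float64(0.237)), (58, array([0.6097, 0.1365, 0.0587]), np.float64(0.126), np.float64(0.146))] ang 83.87
 collar [617. 182.] 29.9
top yoke enclosing z>44 [ 583.2 -220.9] 33.7
 ears [array([ 0.5997, -0.2064,  0.7175]), array([ 0.599 , -0.2348,  0.7086])] [657, 611] ang 88.51
  ybounds [ 0.5694 -0.221   0.0838] [ 0.6135 -0.1893  0.8993]
  ybounds [ 0.5664 -0.253   0.0832] [ 0.6134 -0.2211  0.7529]
 foot [617.5 181. ] 69.4
 tip mean [0.629  0.1591 0.744 ] top 0.7508 6044
 lugs [(27, array([0.6228, 0.2272, 0.0593]), np.float64(0.219), np.float64(0.238)), (28, array([0.6135, 0.1358, 0.0603]), np.float64(0.127), np.float64(0.145))] ang 84.17
 collar [616.4 182.1] 29.6
```

Both views agree on the height of the yoke (about 88 mm) and the tip (about 104 mm). Yoke is at about (576.5, -221.6) and stand at about (616.5, 182). The ear axis is about 83.8° and the lugs about 84.0°.

Call:
{"method": "arm_command", "body": {"xyz": [[17, 12.4, -5.2], [17, 12.4, -5.2], [17, 12.4, -5.2], [17, 12.4, -5.2], [17, 12.4, -5.2], [17, 12.4, -5.2], [17, 12.4, -5.2], [17, 12.4, -5.2], [17, 12.4, -5.2], [17, 12.4, -5.2], [17, 12.4, -5.2], [17, 12.4, -5.2], [17, 12.4, -5.2], [17, 12.4, -5.2], [17, 12.4, -5.2], [17, 12.4, -5.2], [17, 12.4, -5.2], [17, 12.4, -5.2], [17, 12.4, -5.2], [17, 12.4, -5.2]], "spin": [-1.64, -1.64, -1.64, -1.64, -1.64, -1.64, -1.64, -1.64, -1.64, -1.64, -1.64, -1.64, -1.64, -1.64, -1.64, -1.64, -1.64, -1.64, -1.64, -1.64], "jaw": 1, "squeeze": 40}}

```text
time: 2.1
tool_pos: [0.5768, -0.2202, 0.3]
tool_rot: [-3.141, 0.001, -0.107]
contact_force: [-0.2, 0.3, 0.2]
opening: 0.0916
grip_force: 0.0
```

Call:
{"method": "arm_command", "body": {"xyz": [[0, -1.4, -9], [0, 0, -12], [0, 0, -12], [0, 0, -12], [0, 0, -12], [0, 0, -8], [0, 0, -3], [0, 0, 0], [0, 0, 0]], "spin": [0, 0, 0, 0, 0, 0, 0, 0, 0]}}

```text
time: 3.0
tool_pos: [0.5765, -0.2223, 0.2332]
tool_rot: [3.141, -0.001, -0.106]
contact_force: [-0.9, 0.2, 0.3]
opening: 0.0919
grip_force: 0.0
```

```bash
python3 - <<'E'
from h import *
s=observe();print(s["time"],s["tool_pos"].round(4),s["contact_force"].round(1))
c=read_camera("scene");cv2.imwrite("pics/s1.png",cv2.resize(c["img"][120:260,290:430],None,fx=4,fy=4,interpolation=cv2.INTER_CUBIC)[...,::-1])
E
```

```text
3.0 [ 0.5765 -0.2223  0.2332] [-0.9  0.2  0.3]
```

View pics/s1.png

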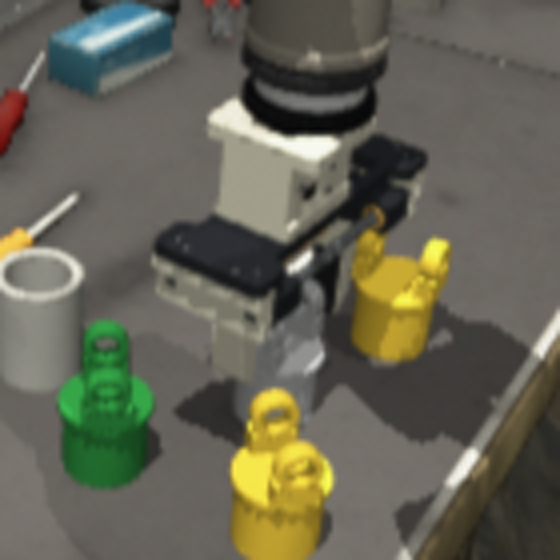

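The near finger (235,350) stands outside the steel fork (290,340), clear of the yellow and green look-alikes. Closing now.

Call:
{"method": "arm_command", "body": {"xyz": [[0, 0, 0], [0, 0, 0], [0, 0, 0], [0, 0, 0], [0, 0, 0], [0, 0, 0], [0, 0, 0], [0, 0, 0]], "spin": [0, 0, 0, 0, 0, 0, 0, 0], "jaw": -1, "squeeze": 50}}

```text
time: 3.85
tool_pos: [0.5763, -0.2225, 0.2329]
tool_rot: [3.141, -0.0, -0.106]
contact_force: [-0.9, -2.9, 0.1]
opening: 0.0573
grip_force: 49.9
```

Opening is 57 mm, as it should be for the ears. Lift.

Call:
{"method": "arm_command", "body": {"xyz": [[0, 0, 5], [0, 0, 10], [0, 0, 15], [0, 0, 20], [0, 0, 20], [0, 0, 20], [0, 0, 20], [0, 0, 20], [0, 0, 15], [0, 0, 5], [0, 0, 0], [0, 0, 0]], "spin": [0, 0, 0, 0, 0, 0, 0, 0, 0, 0, 0, 0]}}

```text
time: 5.05
tool_pos: [0.576, -0.222, 0.3817]
tool_rot: [-3.141, 0.002, -0.106]
contact_force: [-0.7, -0.1, -4.6]
opening: 0.0579
grip_force: 49.9
```

```bash
python3 - <<'E'
from h import *
import pickle
c=pickle.load(open("scene.pkl","rb"));W=pts(c).reshape(-1,3)
m=(W[:,2]>.1)&(W[:,0]>.45)&(W[:,0]<.8)&(abs(W[:,1]-0)<.3)&(np.hypot(W[:,0]-.616,W[:,1]-.182)>.04)
Q=W[m];print(len(Q),Q[:,0].min() if len(Q) else 0)
for y in np.arange(-.3,.3,.05):
    q=Q[(Q[:,1]>=y)&(Q[:,1]<y+.05)]
    if len(q): print(round(y,2),len(q),np.sort(q[:,0])[:3].round(3),q[:,2].max().round(3))
E
```

```text
0 0
```

Path is clear.

Call:
{"method": "arm_command", "body": {"xyz": [[1, 8, 0], [2, 16, 0], [2, 20, 0], [2, 21, 0], [2, 22, 0], [2, 22, 0], [2, 22, 0], [2, 22, 0], [2, 22, 0], [2, 22, 0], [2, 22, 0], [2, 22, 0], [2, 22, 0], [2, 22, 0], [2, 22, 0], [2, 22, 0], [3, 22, 0], [3, 22, 0], [3, 18, 0], [2, 13, 0]], "spin": [0, 0, 0, 0, 0, 0, 0, 0, 0, 0, 0, 0, 0, 0, 0, 0, 0, 0, 0, 0]}}

```text
time: 7.05
tool_pos: [0.618, 0.184, 0.3824]
tool_rot: [-3.142, 0.001, -0.104]
contact_force: [-0.1, 0.3, -5.5]
opening: 0.0578
grip_force: 49.9
```

Call:
{"method": "arm_command", "body": {"xyz": [[0, 0, 0], [0, 0, 0], [0, 0, 0]], "spin": [0, 0, 0]}}

```text
time: 7.35
tool_pos: [0.6183, 0.1809, 0.3827]
tool_rot: [3.141, 0.0, -0.107]
contact_force: [-0.7, -0.1, -4.2]
opening: 0.0572
grip_force: 49.9
```

```bash
python3 - <<'E'
from h import *
c=read_camera("scene");cv2.imwrite("pics/s2.png",cv2.resize(c["img"][170:370,150:350],None,fx=3,fy=3,interpolation=cv2.INTER_CUBIC)[...,::-1])
W=pts(c);s=observe();print(s["tool_pos"].round(4),s["tool_rot"].round(4))
p=s["tool_pos"];m=(W[...,2]>p[2]-.235)&(W[...,2]<p[2]-.18)&(np.hypot(W[...,0]-p[0],W[...,1]-p[1])<.04)
for lo in np.arange(-.235,-.18,.01):
    q=W[m&(W[...,2]>p[2]+lo)&(W[...,2]<p[2]+lo+.01)]
    if len(q)>5:
        # fit circle of radius R to visible hub wall
        A=np.c_[2*q[:,:2],np.ones(len(q))];x=np.linalg.lstsq(A,(q[:,:2]**2).sum(1),rcond=None)[0]
        print(round(lo,3),len(q),x[:2].round(4),np.sqrt(x[2]+x[0]**2+x[1]**2).round(4))
from scipy.optimize import least_squares
def fit(q,R):return least_squares(lambda a:np.hypot(q[:,0]-a[0],q[:,1]-a[1])-R,[p[0],p[1]],loss="soft_l1",f_scale=.001).x.round(4)
q=W[m&(W[...,2]<p[2]-.193)];print("hub fit R26",fit(q,.026),len(q),"zmin",np.nanmin(q[:,2]))
G=W[(W[...,2]>.003)&(W[...,2]<.007)&(np.hypot(W[...,0]-.616,W[...,1]-.182)<.075)]
r=np.hypot(G[:,0]-.6155,G[:,1]-.182);G=G[r>.055];print("foot fit R60",fit(G,.06),len(G))
E
```

```text
[0.6183 0.1808 0.3827] [ 3.1411e+00  2.0000e-04 -1.0690e-01]
-0.235 83 [0.6183 0.1802] 0.0255
-0.225 147 [0.6184 0.1803] 0.0256
-0.215 141 [0.6184 0.1803] 0.0256
-0.205 147 [0.6185 0.1804] 0.0256
-0.195 86 [0.6162 0.1825] 0.0244
-0.185 485 [0.6147 0.1813] 0.0189
hub fit R26 [0.6188 0.18  ] 541 zmin 0.1501795855954578
foot fit R60 [0.6163 0.1809] 106
```

View pics/s2.png

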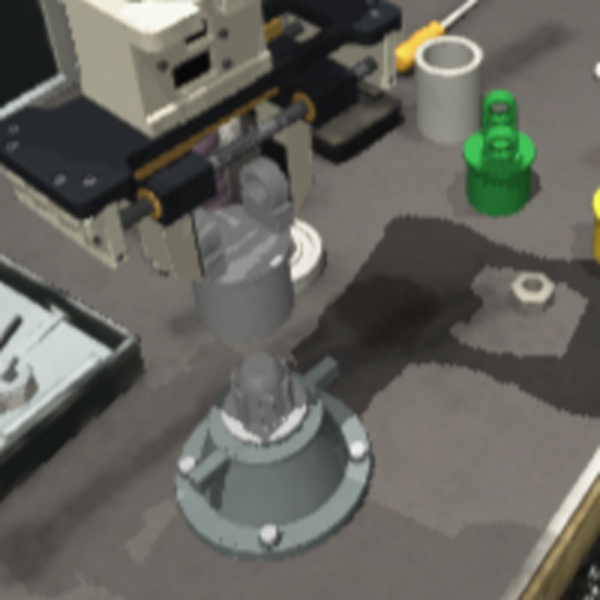

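The yoke is held upright above the shaft. Hub bottom is at (245,330) and nose at (262,362) in the crop. Next I'll fit the collar and nose in the same view, which cancels calibration bias.

```bash
python3 - <<'E'
from h import *
from scipy.optimize import least_squares
for n in("scene","top"):
    c=read_camera(n);W=pts(c).reshape(-1,3);W=W[np.hypot(W[:,0]-.616,W[:,1]-.182)<.075]
    def fit(lo,hi,R,r0,r1):
        q=W[(W[:,2]>lo)&(W[:,2]<hi)];r=np.hypot(q[:,0]-.616,q[:,1]-.182);q=q[(r>r0)&(r<r1)]
        if len(q)<6:return len(q)
        z=q[:,2]; RR=np.array([R(t) for t in z])
        s=least_squares(lambda a:np.hypot(q[:,0]-a[0],q[:,1]-a[1])-RR,[.616,.182],loss="soft_l1",f_scale=.0007)
        return len(q),s.x.round(4),np.abs(s.fun).mean().round(5)
    print(n,"nose",fit(.095,.098,lambda z:.0133,0,.03))
    print("  collar wall",fit(.061,.0635,lambda z:.025,.021,.029))
    for a,b in((.0145,.03),(.03,.045),(.045,.056)):
        q=W[(W[:,2]>a)&(W[:,2]<b)];A=np.c_[2*q[:,:2],q[:,2],q[:,2]**2,np.ones(len(q))]
        # cone: |p-c|^2=(r0-kz)^2, linear
        x=np.linalg.lstsq(A,(q[:,:2]**2).sum(1),rcond=None)[0];print("  cone",a,len(q),x[:2].round(4))
    L=W[(W[:,2]>.053)&(W[:,2]<.0645)];r=np.hypot(L[:,0]-.616,L[:,1]-.182);L=L[r>.038]
    T=L[L[:,2]>np.median(L[:,2])]
    for g in(L[L[:,1]>.18],L[L[:,1]<.18]):
        if len(g)>3:print("  lug",len(g),g.mean(0).round(4),"x",g[:,0].min().round(4),g[:,0].max().round(4),"y",g[:,1].min().round(4),g[:,1].max().round(4))
E
```

```text
scene nose (37, array([0.6157, 0.1809]), np.float64(0.00115))
  collar wall (71, array([0.615 , 0.1816]), np.float64(0.00182))
  cone 0.0145 515 [0.6182 0.18  ]
  cone 0.03 350 [0.616  0.1812]
  cone 0.045 271 [0.626  0.1798]
  lug 76 [0.6195 0.2288 0.0581] x 0.6146 0.6256 y 0.2195 0.2372
  lug 56 [0.6094 0.1355 0.0585] x 0.6051 0.6162 y 0.1263 0.1446
top nose 0
  collar wall (11, array([0.6133, 0.1792]), np.float64(0.00114))
  cone 0.0145 228 [0.617  0.1818]
  cone 0.03 107 [0.6183 0.1825]
  cone 0.045 67 [0.6148 0.1726]
  lug 28 [0.6135 0.1352 0.0597] x 0.6094 0.6178 y 0.1263 0.144
```

Call:
{"method": "arm_command", "body": {"xyz": [[-1.2, 0.5, -6], [-1.1, 0.5, -12], [0, 0, -12], [0, 0, -8], [0, 0, -4], [0, 0, -3], [0, 0, -3], [0, 0, -2], [0, 0, -1], [0, 0, 0]], "spin": [0, 0, 0, 0, 0, 0, 0, 0, 0, 0]}}

```text
time: 8.5
tool_pos: [0.616, 0.1828, 0.3318]
tool_rot: [3.142, -0.0, -0.106]
contact_force: [-0.1, -0.3, -4.3]
opening: 0.0577
grip_force: 49.9
```

Call:
{"method": "arm_command", "body": {"xyz": [[0, 0, -2], [0, 0, -1.5], [0, 0, -1], [0, 0, -1], [0, 0, -0.7], [0, 0, -0.5], [0, 0, 0], [0, 0, 0]], "spin": [0, 0, 0, 0, 0, 0, 0, 0]}}

```text
time: 9.3
tool_pos: [0.616, 0.1828, 0.3257]
tool_rot: [-3.142, -0.001, -0.106]
contact_force: [-2.0, -1.2, 1.5]
opening: 0.0578
grip_force: 49.9
```

Contact at the expected unmeshed height (underside about 93 mm), about 6 N. Rocking round under light pressure.

Call:
{"method": "arm_command", "body": {"xyz": [[0, 0, -0.4], [0, 0, 0], [0, 0, 0], [0, 0, 0], [0, 0, 0], [0, 0, 0], [0, 0, 0], [0, 0, 0]], "spin": [0, 2, 2, 2, 2, 2, 2, 0]}}

```text
time: 10.1
tool_pos: [0.6162, 0.1826, 0.3256]
tool_rot: [3.141, -0.002, 0.104]
contact_force: [-1.0, -2.0, 5.0]
opening: 0.0574
grip_force: 49.9
```

Call:
{"method": "arm_command", "body": {"xyz": [[0, 0, 0], [0, 0, 0], [0, 0, 0], [0, 0, 0], [0, 0, 0], [0, 0, 0]], "spin": [2, 2, 2, 2, 2, 0]}}

```text
time: 10.7
tool_pos: [0.6161, 0.1825, 0.3253]
tool_rot: [3.141, -0.001, 0.278]
contact_force: [-2.4, -2.7, 6.7]
opening: 0.0576
grip_force: 49.9
```

Call:
{"method": "arm_command", "body": {"xyz": [[0, 0, 0], [0, 0, 0], [0, 0, 0], [0, 0, 0]], "spin": [2, 2, 2, 0]}}

```text
time: 11.1
tool_pos: [0.6161, 0.1823, 0.3239]
tool_rot: [3.14, 0.001, 0.382]
contact_force: [0.8, -5.0, -3.4]
opening: 0.0575
grip_force: 49.9
```

Call:
{"method": "arm_command", "body": {"xyz": [[0, 0, 0], [0, 0, 0], [0, 0, 0], [0, 0, 0]], "spin": [2, 2, 2, 0]}}

```text
time: 11.5
tool_pos: [0.6162, 0.182, 0.3235]
tool_rot: [3.14, 0.002, 0.486]
contact_force: [1.1, -5.7, -3.9]
opening: 0.0578
grip_force: 49.9
```

It dropped in near +28°, with the axial force gone. Sliding down.

Call:
{"method": "arm_command", "body": {"xyz": [[0, 0.3, -1], [0, 0, -1.5], [0, 0, -1.5], [0, 0, -1.5], [0, 0, 0]], "spin": [-2, 0, 0, 0, 0]}}

```text
time: 12.0
tool_pos: [0.6162, 0.1822, 0.3184]
tool_rot: [3.14, 0.001, 0.451]
contact_force: [-0.2, -5.9, -2.6]
opening: 0.0576
grip_force: 49.9
```

Call:
{"method": "arm_command", "body": {"xyz": [[0, -0.6, -2], [0, 0, -2], [0, 0, -2], [0, 0, -2], [0, 0, -2], [0, 0, -2], [0, 0, -2], [0, 0, 0]], "spin": [0, 0, 0, 0, 0, 0, 0, 0]}}

```text
time: 12.8
tool_pos: [0.6161, 0.1817, 0.3044]
tool_rot: [3.14, 0.001, 0.451]
contact_force: [-0.2, -6.2, -2.8]
opening: 0.058
grip_force: 49.9
```

Call:
{"method": "arm_command", "body": {"xyz": [[0, -0.3, -2], [0, 0, -2], [0, 0, -1.5], [0, 0, -1], [0, 0, -0.5], [0, 0, 0]], "spin": [0, 0, 0, 0, 0, 0]}}

```text
time: 13.4
tool_pos: [0.6161, 0.1816, 0.2977]
tool_rot: [3.14, 0.001, 0.451]
contact_force: [-0.5, -5.4, -2.4]
opening: 0.0578
grip_force: 49.9
```

Call:
{"method": "arm_command", "body": {"xyz": [[0, 0, -0.5], [0, 0, -0.5], [0, 0, -0.4], [0, 0, 0], [0, 0, 0]], "spin": [0, 0, 0, 0, 0]}}

```text
time: 13.9
tool_pos: [0.6161, 0.1816, 0.2969]
tool_rot: [3.14, 0.0, 0.451]
contact_force: [-0.5, -6.9, 1.9]
opening: 0.0577
grip_force: 49.9
```

Home on the shoulder at TCP z 0.297 as expected. Turning the meshed yoke back so the ears line up with the lugs (yaw about -6°).

Call:
{"method": "arm_command", "body": {"xyz": [[0, 0, 0], [0, 0, 0], [0, 0, 0], [0, 0, 0], [0, 0, 0], [0, 0, 0], [0, 0, 0], [0, 0, 0], [0, 0, 0], [0, 0, 0], [0, 0, 0], [0, 0, 0], [0, 0, 0], [0, 0, 0], [0, 0, 0], [0, 0, 0], [0, 0, 0], [0, 0, 0]], "spin": [-2, -2, -2, -2, -2, -2, -2, -2, -2, -2, -2, -2, -2, -2, -2, -1.9, 0, 0]}}

```text
time: 15.7
tool_pos: [0.6161, 0.182, 0.2969]
tool_rot: [3.141, -0.001, -0.104]
contact_force: [-2.3, -5.0, 0.5]
opening: 0.0577
grip_force: 49.9
```

```bash
python3 - <<'E'
from h import *
s=observe();print(s["tool_pos"].round(4),s["tool_rot"].round(4),s["contact_force"].round(1),s["torque"].round(2))
c=read_camera("scene");cv2.imwrite("pics/s3.png",cv2.resize(c["img"][200:370,160:330],None,fx=3.4,fy=3.4,interpolation=cv2.INTER_CUBIC)[...,::-1])
E
```

```text
[0.6161 0.182  0.2969] [ 3.1412e+00 -5.0000e-04 -1.0380e-01] [-2.3 -5.   0.5] [-0.98  0.09  0.07]
```

View pics/s3.png

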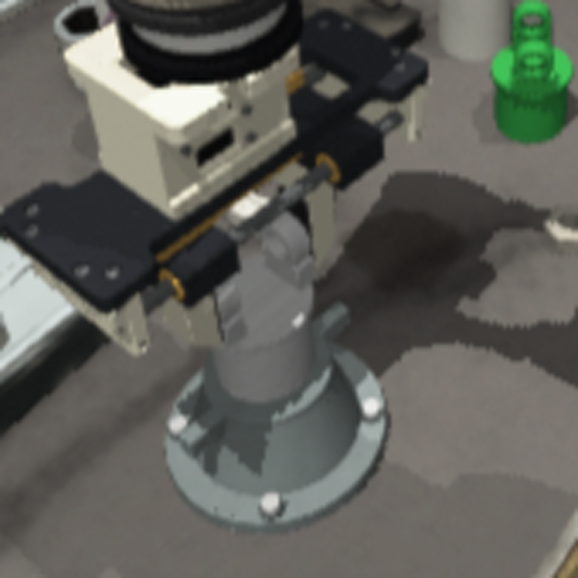

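The yoke sits on the collar at (262,390), ears over the lugs. Press lightly to confirm, then release.

Call:
{"method": "arm_command", "body": {"xyz": [[0, 0, -0.5], [0, 0, 0], [0, 0, 0]], "spin": [0, 0, 0]}}

```text
time: 16.05
tool_pos: [0.6161, 0.182, 0.2968]
tool_rot: [3.141, -0.001, -0.104]
contact_force: [-1.4, -6.7, 3.5]
opening: 0.0578
grip_force: 49.9
```

Call:
{"method": "arm_command", "body": {"xyz": [[0, 0, 0], [0, 0, 0], [0, 0, 0], [0, 0, 0], [0, 0, 0], [0, 0, 0], [0, 0, 0], [0, 0, 0]], "spin": [0, 0, 0, 0, 0, 0, 0, 0], "jaw": 1}}

```text
time: 16.85
tool_pos: [0.616, 0.1822, 0.2963]
tool_rot: [3.142, -0.0, -0.104]
contact_force: [-0.4, -0.7, -0.1]
opening: 0.0916
grip_force: 0.0
```

Rising, then backing away to look.

Call:
{"method": "arm_command", "body": {"xyz": [[0, 0, 5], [0, 0, 10], [0, 0, 20], [0, 0, 25], [0, 0, 25], [0, 0, 20], [-5, -20, 5], [-5, -25, 0], [-5, -25, 0], [-5, -25, 0], [-5, -25, 0], [-5, -25, 0], [-5, -25, 0], [-5, -25, 0], [-5, -25, 0], [-5, -15, 0], [0, 0, 0]], "spin": [0, 0, 0, 0, 0, 0, 0, 0, 0, 0, 0, 0, 0, 0, 0, 0, 0]}}

```text
time: 18.55
tool_pos: [0.5656, -0.0543, 0.407]
tool_rot: [3.141, -0.001, -0.106]
contact_force: [-0.5, 1.6, -0.1]
opening: 0.0919
grip_force: 0.0
```

```bash
python3 - <<'E'
from h import *
ang=lambda v:np.degrees(np.arctan2(v[1],v[0])).round(2)
im=[]
for n,r in(("scene",(230,360,170,300)),("top",(180,245,184,249))):
    c=read_camera(n);W=pts(c).reshape(-1,3);W=W[np.isfinite(W[:,0])]
    im.append(cv2.resize(c["img"][r[0]:r[1],r[2]:r[3]],(400,400),interpolation=cv2.INTER_CUBIC))
    W=W[(np.hypot(W[:,0]-.616,W[:,1]-.182)<.062)&(W[:,2]<.2)]
    E=W[(W[:,2]>.142)];L=W[(W[:,2]>.053)&(W[:,2]<.0645)];L=L[np.hypot(L[:,0]-.616,L[:,1]-.182)>.038]
    print(n,"ztop",np.sort(W[:,2])[-5:].round(4))
    for nm,g in(("ears",E),("lugs",L)):
        a=g[g[:,1]>.182];b=g[g[:,1]<.182];print("  ",nm,len(a),len(b),a.mean(0).round(4),b.mean(0).round(4),ang(a.mean(0)-b.mean(0)))
    print("  rect",cv2.minAreaRect(E[:,:2].astype(np.float32)*1000))
    D=W[(W[:,2]>.108)&(W[:,2]<.12)];print("  disc z",np.median(D[:,2]).round(4))
cv2.imwrite("pics/end.png",np.hstack(im)[...,::-1])
E
```

```text
scene ztop [0.1532 0.1532 0.1535 0.1536 0.1541]
   ears 121 102 [0.6148 0.2056 0.1488] [0.6106 0.1599 0.1491] 84.73
   lugs 74 57 [0.6197 0.229  0.0582] [0.6095 0.1359 0.0585] 83.77
  rect ((615.0443115234375, 181.58346557617188), (58.42877960205078, 27.211946487426758), 83.41558837890625)
  disc z 0.1147
top ztop [0.1547 0.155  0.1553 0.1564 0.1571]
   ears 56 54 [0.6202 0.2044 0.1495] [0.6149 0.1589 0.1496] 83.31
   lugs 0 0 [nan nan nan] [nan nan nan] nan
  rect ((617.7891845703125, 181.50909423828125), (58.17410659790039, 25.784011840820312), 83.62252044677734)
  disc z 0.115<stdin>:11: RuntimeWarning: Mean of empty slice.
  ret = um.true_divide(
```

View pics/end.png

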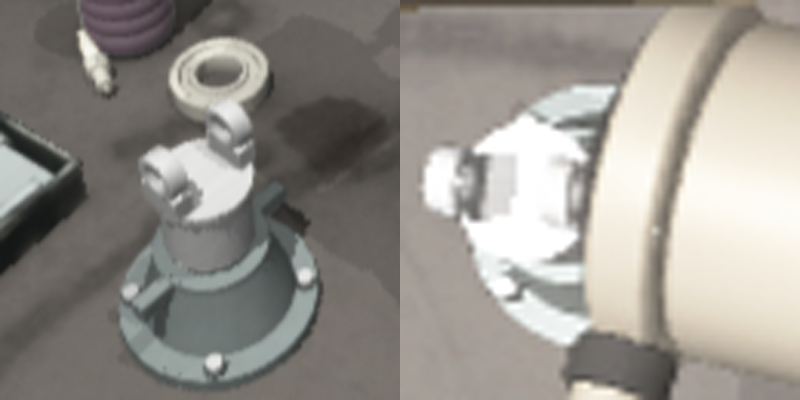

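The yoke is home: its top is at about 152 to 154 mm and its disc at 114 mm, matching 64 + 50. The ears at (165,165) and (230,120) stand over the lugs at (150,295) and (272,195), with an ear axis of about 83.8° against about 83.9° for the lugs.

```bash
python3 -c "
from cell import *
print(hand_in())"
```

```text
the job is handed in; nothing more can be done
None
```

The steel yoke is meshed, fully home on the shoulder with an ear above each lug, and released; I handed the job in at about 19 s, and no force reading passed 10 N.

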